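Clamp the grey sharpening stone in its holder

TASK

Clamp the grey sharpening stone in its holder: turn that holder's orange-knobbed cam lever clockwise (seen from above) until the cam has taken up the gap and pressed the stone against the sprung end stop, so that the black pointer rests in the green band. Do not let the pointer run past green into the red on the way, let go of the lever, and leave the lever of the holder with the buff (sand-coloured) stone as it is.

Things in the scene. Friction and masses are not known exactly. Their poses are not given: they have to be found in the camera images.
- grey_holder: Fixed holder of the grey stone, black base 345 x 90 x 8 mm. Origin: on the cam's vertical pivot, at counter level. x runs along the holder from cam to sprung stop, z up; base spans x -45 to 300 mm. Along x: aluminium cam disc (radius 28 mm, centre 12 mm off the pivot), loose grey stone 180 x 60 x 20 mm (top at z 28 mm), rubber stop pad, grey block with white, green, red bands on top (z 34 mm).
- grey_knob (a point): Mid-height point on the axis of the orange lever knob of the grey stone's holder, 68 mm above the counter. Upright cylinder, 22 mm diameter, 42 to 90 mm above the counter, fixed on a flat steel arm, 90 mm from the pivot. At the start it is 227 to 245 degrees counter-clockwise from the holder's x axis. Pushing it takes up to about 12 N. The lever stays where it is left.
- grey_cam (a joint): Lever angle of the grey stone's holder, rad: 0 with the knob 250 degrees counter-clockwise from the holder's x axis, growing clockwise seen from above, to 2.8 at its end. The cam's reach towards the stone grows as 12 mm x (1 - cos angle). The gap to take up is 3 to 12 mm of reach (it differs each time); after that each mm of reach pushes the stop in 1 mm. Ends at about 1.3 to 2.1.
- grey_stop (a joint): How far the sprung stop pad of the grey stone's holder is pushed in along the holder's x, in m: 0 untouched, 0.014 at its hard end, about 1.5 N per mm. A black pointer moves with it over the bands: its tip enters green at 0.0035 and leaves green for red at 0.0095.
- buff_knob (a point): The same point on the knob of the other, otherwise identical holder, which has the buff (sand-coloured) stone in it: a bystander, to be left as it is.

How it is judged:
At the end, for the whole second after the job is handed in: The grey stone's stop is pushed in by 3 to 10 mm (pointer in the green band, 0.5 mm allowed either side) and stays there at rest with the lever let go (value of joint grey_stop between 0.003 and 0.01 m and velocity of joint grey_stop between -0.01 and 0.01 m/s); the robot touches nothing.
It fails at once if the grey holder's pointer is driven well into the red (stop pushed in more than 11 mm) (value of joint grey_stop above 0.011 m).
It fails at once if the buff stone's lever is moved (its knob by more than 15 mm) (distance of buff_knob from where it was at the start of the episode above 0.015 m).
It also fails if it takes over 38 s, if anything falls off the work surface, if the arm or the gripper's body presses on something with over 40 N, if the wrist force passes 120 N, or if a joint passes its speed limit or range.

ROBOT

A 7-joint arm with a two-finger parallel gripper is mounted at the origin on the work surface. World frame = base frame: x ahead of the robot, y to its left, z up, the work surface at z = 0. Lengths are in m, angles in rad, forces in N, time in s.
With the tool pointing down it reaches from about 0.4 to 0.85 m from the base axis. Payload 10.4 kg.
Tool frame: the origin (TCP) lies where the fingers leave the gripper's body, on its centre line; the fingertips stand 70 mm ahead of it and the grasp point (between the pads) lies r.grip_depth ahead of it (r.grip_depth is the distance from the TCP to the grasp point, in m); z points along the fingers, y is the direction in which the jaws open and shut (so a half turn about z gives the same grasp; the last joint's range is limited). The gripper opens to 87 mm and grips with 3 to 60 N. Pads are 19 mm wide; open, the fingers measure 117 mm over their backs; the gripper's body (75 mm by 190 mm) begins 51 mm behind the grasp point.
Start: joints at [1.135, 0.332, -0.065, 1.46, 0.022, 1.35, -0.088], TCP at [0.251, -0.573, 0.292] pointing down, gripper open.
Joint ranges: [-2.6, 2.6], [-0.5, 2.12], [-1.47, 1.34], [0.16, 2.42], [-1.27, 4.41], [0.06, 2.06], [-2.6, 2.6]. Speed limits (rad/s): [2.22, 2.22, 2.79, 2.79, 3.14, 3.14, 3.14].

INTERFACE

Orientations are given as a unit quaternion [x, y, z, w].
In Python, from bench import monitor, viewer, workorder, nets, r gives the robot as it stands.
- The arm moves only by the tool drive_tool, never from a script. Its argument "plan" is a list of rows, each an object of numbers: "rx", "ry", "rz": the turn, a rotation vector about the tool's x, y, z in units of 360 degrees (1.0 is 360 degrees); "x", "y", "z": the shift along the tool's x, y, z in units of 1000 mm (1.0 is 1000 mm); "fingers": the opening, from 0 (shut) to 1 (fully open). In form: [{"rx": .., "ry": .., "rz": .., "x": .., "y": .., "z": .., "fingers": ..}, ...]. A call has 1 to 12 rows; each row is the pose to reach, as a shift and turn from the pose commanded when the call began, along the tool's axes at that moment, turning the shorter way round; what a row does not reach only later rows make up. A row lasts 1/8 s, in which the tool goes at most 62.5 mm and 10.7 degrees, less where a joint would pass 70% of its speed; a pose out of reach is approached as far as the arm can. A call with a number of a shift or a turn outside -1 to 1 is refused whole. A call with a gripper value outside its range is refused whole. The fingers move at their own pace and stop on an object; "squeeze" is the grip in N (left out, the last holds). Time passes only in rows, so rows that repeat a pose let the fingers close. It gives the time, the measured TCP pose, the force and the opening at its end, in the units of the state.
- monitor.read_state(): the state, without advancing time (a new reading comes with each control period).
- viewer.camera(name): name is "side" or "top" or "wrist"; returns a dict with "color" (480x640x3 uint8, red, green, blue), "depth" (480x640 float32, m along the optical axis (not along the pixel's ray), 0 where there is no reading), "camera_matrix" (3x3 intrinsics, pixels), "xyz" and "rotation" of the camera in the world. Camera axes: x right, y down, z forward; pixel columns grow to the right and rows downward; lengths in m; the calibration is good to about 2 mm. A picture is of the moment at which its call begins.
- workorder.close_job(): hands the job in, once; it reports no verdict.
Trained networks look in the newest picture that a camera, given by its name, has taken for a name from the list of things; names that differ only in an ending like _2 or _b are one class to them, and where a whole thing is asked for, a point or a joint stands for the part that bears it (a point fixed in the world has none). Each returns a list of dicts, best first, with "confidence" (0 to 1); they miss things now and then, are a little off and sometimes report something else, mostly with a low value. They report only what shows in the picture. A call takes as long as a camera call.
- nets.find_in(label, camera): "centre" ([x, y, z] in m, in world coordinates, good to about 4 mm: the middle of the surface that is visible of it).
- nets.regions_of(label, camera): "region" (480x640 bool, what is visible of it).
The state is a dict: "time": time; "joint_positions": joint angles; "joint_vel": joint speeds; "joint_torque": joint torques, N m; "ee_pos": TCP position; "eef_rot": TCP orientation; "ft_force": force on the tool from outside, world axes, zero at the start; "torque": the same for the moment, N m; "width": finger opening in m.
Only numpy, scipy, OpenCV 4.12 (cv2) and the standard library are available. Lean on these libraries where they do the work, as an engineer would, in place of code of your own. Each camera call takes 0.05 s, during which the arm holds its last target.

## Working session

There is one attempt and no reset: what is moved stays moved. The work goes in short steps, Python scripts to look and compute and a tool call to move; the robot and the scene stay as the last step left them, time stands still between calls to the robot, and variables do not carry over. Pictures are saved under pics/ and viewed, and the job is handed in when it is done.

Besides the shell and the picture viewer there is one more tool, called after "Call:" as name(argument=value, ...) on one line, values as JSON. drive_tool: Moves the arm, as the interface text tells. Its arguments: {"type":"object","properties":{"plan":{"type":"array","items":{"type":"object","properties":{"rx":{"type":"number","minimum":-1,"maximum":1},"ry":{"type":"number","minimum":-1,"maximum":1},"rz":{"type":"number","minimum":-1,"maximum":1},"x":{"type":"number","minimum":-1,"maximum":1},"y":{"type":"number","minimum":-1,"maximum":1},"z":{"type":"number","minimum":-1,"maximum":1},"fingers":{"type":"number"}}}},"squeeze":{"type":"number"}},"required":["plan"]}

```bash
mkdir -p pics
python3 - <<'E'
from bench import monitor, viewer, workorder, nets, r
import cv2,numpy as np
s=monitor.read_state(); print({k:np.round(v,4).tolist() for k,v in s.items()}, r.grip_depth)
for c in ["top","side"]:
    d=viewer.camera(c); np.savez(f"pics/{c}0.npz",**d); cv2.imwrite(f"pics/{c}0.png",d["color"][:,:,::-1])
    print(c,d["xyz"],d["rotation"],d["camera_matrix"])
    for l in ["grey_knob","buff_knob","grey_holder","grey_stop","grey_cam"]:
        print(l,[(np.round(q["centre"],3).tolist(),round(q["confidence"],2)) for q in nets.find_in(l,c)])
E
```

```text
{'time': 0.0, 'joint_positions': [1.1354, 0.3329, -0.0647, 1.4609, 0.0216, 1.3499, -0.0885], 'joint_vel': [-0.0014, -0.0011, -0.0, -0.0008, 0.0013, -0.0011, 0.0], 'joint_torque': [0.0002, -62.3245, 0.0249, -38.9898, -0.0611, 0.0397, 0.0002], 'ee_pos': [0.2506, -0.5722, 0.2915], 'eef_rot': [0.9788, 0.205, -0.0002, -0.0007], 'ft_force': [0.4878, 0.0225, 0.4128], 'torque': [0.0113, 0.0003, 0.0057], 'width': 0.0867} 0.051
top [ 0.40205783 -0.07605552  1.03238634] [ 0.7051751  -0.70442557  0.04982047 -0.0634871 ] [[565.57773774   0.         310.74752626]
 [  0.         565.57773774 242.41984034]
 [  0.           0.           1.        ]]
grey_knob [([0.518, 0.153, 0.037], 0.96)]
buff_knob [([0.555, -0.214, 0.04], 0.71)]
grey_holder [([0.676, 0.138, 0.017], 0.66)]
grey_stop [([0.758, 0.137, 0.029], 0.64)]
grey_cam [([0.522, 0.156, 0.043], 0.78)]
side [0.39436484 0.57552499 0.59506099] [-0.09504073  0.89778627 -0.42779884  0.04399111] [[452.64823288   0.         325.052931  ]
 [  0.         452.64823288 234.11054951]
 [  0.           0.           1.        ]]
grey_knob [([0.521, 0.161, 0.036], 0.68)]
buff_knob [([0.548, -0.218, 0.036], 0.77)]
grey_holder [([0.628, 0.173, 0.018], 0.63)]
grey_stop [([0.755, 0.143, 0.03], 0.91)]
grey_cam [([0.519, 0.161, 0.036], 0.9)]
```

View pics/top0.png

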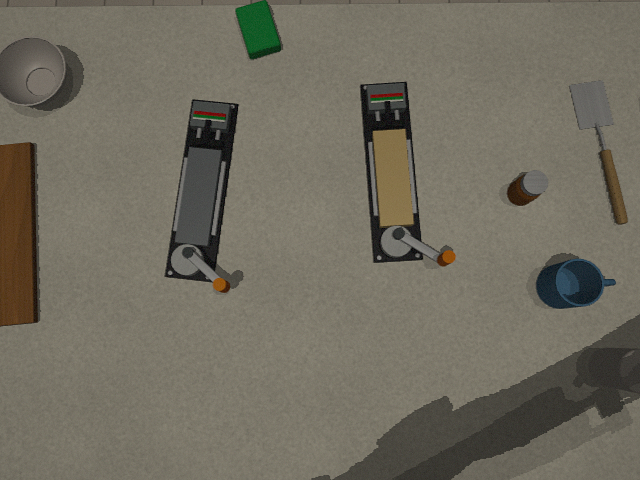

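View pics/side0.png

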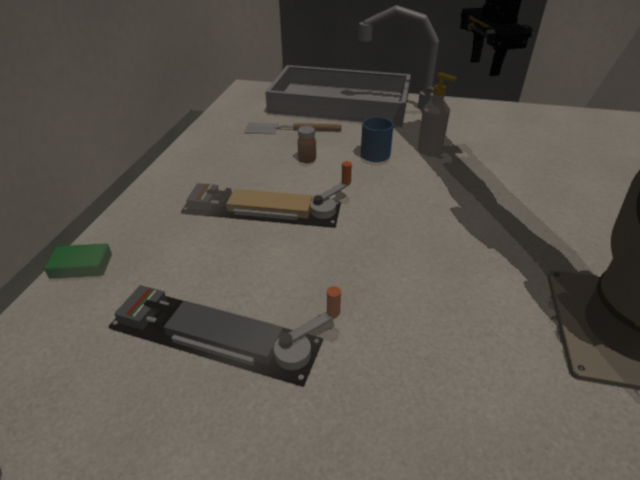

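```bash
cat > h.py <<'E'
import numpy as np,cv2
from scipy.spatial.transform import Rotation as R
def ray(d,px,z):
    K=np.array(d["camera_matrix"]); q=np.array(d["rotation"]); M=R.from_quat(q).as_matrix() if q.size==4 else q
    v=M@np.linalg.solve(K,[px[0],px[1],1.]); o=np.array(d["xyz"]); return o+v*(z-o[2])/v[2]
def proj(d,P):
    q=np.array(d["rotation"]); M=R.from_quat(q).as_matrix() if q.size==4 else q
    c=M.T@(np.array(P)-d["xyz"]); u=np.array(d["camera_matrix"])@c; return u[:2]/u[2]
def orange(d):
    hsv=cv2.cvtColor(np.ascontiguousarray(d["color"]),cv2.COLOR_RGB2HSV)
    m=cv2.inRange(hsv,(3,170,80),(18,255,255)); n,l,s,c=cv2.connectedComponentsWithStats(m)
    return [(c[i],s[i]) for i in range(1,n) if s[i][4]>40]
E
python3 - <<'E'
from h import *
d=dict(np.load("pics/top0.npz"))
g=cv2.cvtColor(d["color"],cv2.COLOR_RGB2GRAY)
im=d["color"][80:300,150:260,::-1]; cv2.imwrite("pics/crop0.png",cv2.resize(im,None,fx=2.7,fy=2.7,interpolation=cv2.INTER_CUBIC))
C=[ray(d,p,0.008) for p in [(191,100),(238,104),(213,281),(165,276)]]
for c in C: print(c.round(4))
print(np.linalg.norm(C[0]-C[1]),np.linalg.norm(C[1]-C[2]),np.linalg.norm(C[3]-C[0]))
fx=(C[0]+C[1]-C[2]-C[3]);fx/=np.linalg.norm(fx); th=np.arctan2(fx[1],fx[0])
mid=sum(C)/4; piv=mid-fx*0.1275; print("yaw deg",np.degrees(th),"pivot",piv)
for c,s in orange(d): print(c,s,ray(d,c,.09),ray(d,c,.068))
s=dict(np.load("pics/side0.npz"))
for c,st in orange(s): print(c,st,ray(s,c,.068))
for P in [piv]: print(proj(d,[P[0],P[1],.045]))
E
```

```text
[0.8451 0.1749 0.008 ]
[0.8365 0.0841 0.008 ]
[0.4967 0.1219 0.008 ]
[0.5058 0.2102 0.008 ]
0.09115173897226408 0.3418797185640303 0.34114602559141616
yaw deg -6.139799969594812 pivot [0.54428128 0.16139492 0.008     ]
[ 13.63524752 238.46693069] [   0  145   33  180 2525] [0.56164158 0.44987918 0.09      ] [0.56536706 0.46215712 0.068     ]
[448.11851852 256.45925926] [442 250  13  14 135] [ 0.53063427 -0.28759025  0.09      ] [ 0.53363588 -0.29252853  0.068     ]
[219.22222222 284.        ] [213 278  13  13 135] [0.48413451 0.09543965 0.09      ] [0.48605059 0.0994432  0.068     ]
[187.6220752  252.26168532]
```

View pics/crop0.png

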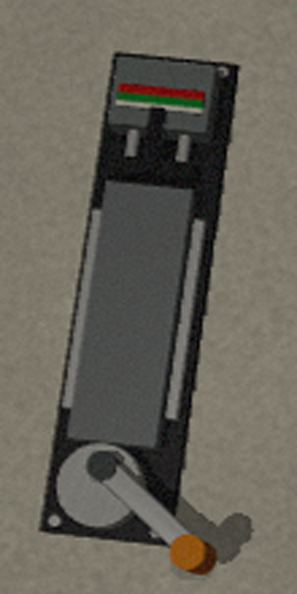

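```bash
cat >> h.py <<'E'
PIV=np.array([.5443,.1614])
def to(s,P,yaw):  # yaw deg of tool y in world; returns x,y,z shift (units m), rz turns, plus tilt fix
    T=R.from_quat(s["eef_rot"]); sh=T.inv().apply(np.array(P)-s["ee_pos"])
    a=np.radians(yaw); y=np.array([np.cos(a),np.sin(a),0]); z=np.array([0,0,-1.]); x=np.cross(y,z)
    rv=(T.inv()*R.from_matrix(np.c_[x,y,z])).as_rotvec()/(2*np.pi)
    return sh.round(4),rv.round(4)
def yawof(s):
    y=R.from_quat(s["eef_rot"]).as_matrix()[:,1]; return np.degrees(np.arctan2(y[1],y[0]))
E
python3 - <<'E'
from h import *
from bench import monitor
s=monitor.read_state(); print(yawof(s),to(s,[.484,.0955,.2],yawof(s)+126))
E
```

```text
-66.34663094419561 (array([ 0.4816, -0.5183,  0.0923]), array([ 0.  ,  0.  , -0.35]))
```

Call:
drive_tool(plan=[{"x": 0.482, "y": -0.518, "z": 0.05, "rz": -0.35, "fingers": 1}, {"x": 0.482, "y": -0.518, "z": 0.05, "rz": -0.35, "fingers": 1}, {"x": 0.482, "y": -0.518, "z": 0.05, "rz": -0.35, "fingers": 1}, {"x": 0.482, "y": -0.518, "z": 0.05, "rz": -0.35, "fingers": 1}, {"x": 0.482, "y": -0.518, "z": 0.05, "rz": -0.35, "fingers": 1}, {"x": 0.482, "y": -0.518, "z": 0.05, "rz": -0.35, "fingers": 1}, {"x": 0.482, "y": -0.518, "z": 0.05, "rz": -0.35, "fingers": 1}, {"x": 0.482, "y": -0.518, "z": 0.05, "rz": -0.35, "fingers": 1}, {"x": 0.482, "y": -0.518, "z": 0.05, "rz": -0.35, "fingers": 1}, {"x": 0.482, "y": -0.518, "z": 0.05, "rz": -0.35, "fingers": 1}, {"x": 0.482, "y": -0.518, "z": 0.05, "rz": -0.35, "fingers": 1}, {"x": 0.482, "y": -0.518, "z": 0.05, "rz": -0.35, "fingers": 1}])

```text
validation failed for argument at $.pl...
```

Run:
```python
from h import *
from bench import monitor
s=monitor.read_state(); print(s["time"],s["ee_pos"],np.round(s["joint_positions"],2),yawof(s),to(s,[.484,.0955,.2],137.7))
```

```text
0.6 [ 0.25076    -0.57247681  0.29225821] [ 1.14  0.33 -0.06  1.46  0.02  1.35 -0.09] -66.34663094419561 (array([ 0.4816, -0.5183,  0.0923]), array([-0.    , -0.    ,  0.4332]))
```

Call:
drive_tool(plan=[{"rx": 0, "ry": 0, "rz": -0.35, "x": 0.482, "y": -0.518, "z": 0.05, "fingers": 1}, {"rx": 0, "ry": 0, "rz": -0.35, "x": 0.482, "y": -0.518, "z": 0.05, "fingers": 1}])

```text
time: 0.85
ee_pos: [0.2923, -0.4534, 0.2831]
eef_rot: [0.922, 0.386, 0.0, 0.0]
ft_force: [2.3, 1.0, -0.2]
width: 0.0868
```

Run:
```python
from h import *
from bench import monitor
s=monitor.read_state(); print(yawof(s),to(s,[.484,.0955,.24],yawof(s)+104))
```

```text
-44.56243309506069 (array([ 0.5256, -0.2486,  0.0431]), array([ 0.    ,  0.    , -0.2889]))
```

Call:
drive_tool(plan=[{"rx": 0, "ry": 0, "rz": -0.29, "x": 0.526, "y": -0.249, "z": 0.043, "fingers": 1}, {"rx": 0, "ry": 0, "rz": -0.29, "x": 0.526, "y": -0.249, "z": 0.043, "fingers": 1}, {"rx": 0, "ry": 0, "rz": -0.29, "x": 0.526, "y": -0.249, "z": 0.043, "fingers": 1}, {"rx": 0, "ry": 0, "rz": -0.29, "x": 0.526, "y": -0.249, "z": 0.043, "fingers": 1}, {"rx": 0, "ry": 0, "rz": -0.29, "x": 0.526, "y": -0.249, "z": 0.043, "fingers": 1}, {"rx": 0, "ry": 0, "rz": -0.29, "x": 0.526, "y": -0.249, "z": 0.043, "fingers": 1}, {"rx": 0, "ry": 0, "rz": -0.29, "x": 0.526, "y": -0.249, "z": 0.043, "fingers": 1}, {"rx": 0, "ry": 0, "rz": -0.29, "x": 0.526, "y": -0.249, "z": 0.043, "fingers": 1}, {"rx": 0, "ry": 0, "rz": -0.29, "x": 0.526, "y": -0.249, "z": 0.043, "fingers": 1}, {"rx": 0, "ry": 0, "rz": -0.29, "x": 0.526, "y": -0.249, "z": 0.043, "fingers": 1}])

```text
time: 2.1
ee_pos: [0.4867, 0.0977, 0.2406]
eef_rot: [0.258, 0.966, 0.001, 0.0]
ft_force: [0.8, -0.9, -0.4]
width: 0.0871
```

Run:
```python
from h import *
from bench import monitor
s=monitor.read_state(); print(s["time"],s["ee_pos"],np.round(s["joint_positions"],2),yawof(s),to(s,[.484,.0955,.2],137.7))
```

```text
2.1 [0.48668748 0.09772996 0.24057346] [ 0.46  0.16 -0.81  1.83  0.12  1.2   0.67] 60.108595743027465 (array([ 0.0012, -0.0033,  0.0406]), array([ 3.000e-04,  1.000e-04, -2.155e-01]))
```

Call:
drive_tool(plan=[{"rx": 0, "ry": 0, "rz": -0.215, "x": 0.001, "y": -0.003, "z": 0.04, "fingers": 1}, {"rx": 0, "ry": 0, "rz": -0.215, "x": 0.001, "y": -0.003, "z": 0.04, "fingers": 1}, {"rx": 0, "ry": 0, "rz": -0.215, "x": 0.001, "y": -0.003, "z": 0.04, "fingers": 1}, {"rx": 0, "ry": 0, "rz": -0.215, "x": 0.001, "y": -0.003, "z": 0.04, "fingers": 1}, {"rx": 0, "ry": 0, "rz": -0.215, "x": 0.001, "y": -0.003, "z": 0.04, "fingers": 1}, {"rx": 0, "ry": 0, "rz": -0.215, "x": 0.001, "y": -0.003, "z": 0.04, "fingers": 1}, {"rx": 0, "ry": 0, "rz": -0.215, "x": 0.001, "y": -0.003, "z": 0.04, "fingers": 1}, {"rx": 0, "ry": 0, "rz": -0.215, "x": 0.001, "y": -0.003, "z": 0.04, "fingers": 1}, {"rx": 0, "ry": 0, "rz": -0.215, "x": 0.001, "y": -0.003, "z": 0.04, "fingers": 1}])

```text
time: 3.22
ee_pos: [0.4841, 0.0915, 0.2004]
eef_rot: [-0.397, 0.918, -0.0, 0.0]
ft_force: [-0.5, -0.5, 0.5]
width: 0.0869
```

Run:
```python
from h import *
from bench import monitor,viewer
s=monitor.read_state(); print(s["time"],s["ee_pos"],np.round(s["joint_positions"],2),yawof(s),to(s,[.484,.0955,.125],137.7))
ims=[]
for c in ["top","wrist","side"]:
    d=viewer.camera(c); np.savez(f"pics/{c}1.npz",**d); ims.append(d["color"][:,:,::-1])
    if c!="top": print(c,[(q[0].round(1),q[1],ray(d,q[0],.09).round(4)) for q in orange(d)])
a=np.hstack([cv2.resize(i,(400,300)) for i in ims[:2]]); b=ims[2][:300,:]; cv2.imwrite("pics/v1.png",a); cv2.imwrite("pics/top1.png",ims[0])
```

```text
3.225 [0.48413358 0.09149394 0.20044781] [ 0.6   0.24 -0.97  1.88  0.22  1.13  1.94] 136.75066845458247 (array([-0.0028,  0.0029,  0.0754]), array([-0.    ,  0.    , -0.0026]))
wrist [(array([327.4, 277.7]), array([ 309,  258,   41,   41, 1192], dtype=int32), array([0.4848, 0.0976, 0.09  ]))]
side []
```

View pics/v1.png

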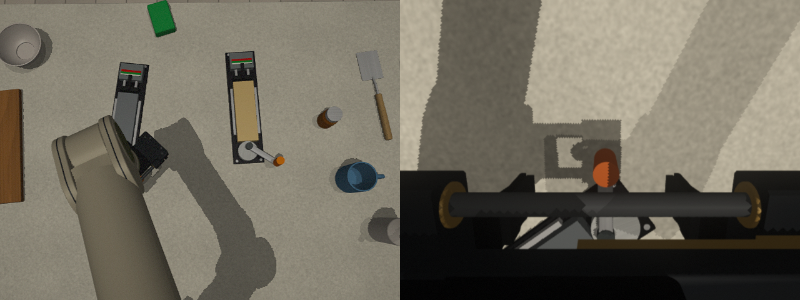

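Run:
```python
from h import *
from bench import monitor
s=monitor.read_state(); print(to(s,[.4845,.0965,.127],137.7))
```

```text
(array([-0.0039,  0.0031,  0.0734]), array([-0.    , -0.    , -0.0025]))
```

Call:
drive_tool(plan=[{"rx": 0, "ry": 0, "rz": 0, "x": -0.004, "y": 0.003, "z": 0.02, "fingers": 1}, {"rx": 0, "ry": 0, "rz": 0, "x": -0.004, "y": 0.003, "z": 0.05, "fingers": 1}, {"rx": 0, "ry": 0, "rz": 0, "x": -0.004, "y": 0.003, "z": 0.073, "fingers": 1}, {"rx": 0, "ry": 0, "rz": 0, "x": -0.004, "y": 0.003, "z": 0.073, "fingers": 0.6}, {"rx": 0, "ry": 0, "rz": 0, "x": -0.004, "y": 0.003, "z": 0.073, "fingers": 0.34}, {"rx": 0, "ry": 0, "rz": 0, "x": -0.004, "y": 0.003, "z": 0.073, "fingers": 0.34}, {"rx": 0, "ry": 0, "rz": 0, "x": -0.004, "y": 0.003, "z": 0.073, "fingers": 0.34}, {"rx": 0, "ry": 0, "rz": 0, "x": -0.004, "y": 0.003, "z": 0.073, "fingers": 0.34}], squeeze=5)

```text
time: 4.38
ee_pos: [0.4848, 0.0965, 0.1277]
eef_rot: [-0.398, 0.917, -0.0, 0.0]
ft_force: [-0.5, 0.1, -0.5]
width: 0.0449
```

```bash
cat > look.py <<'E'
import sys
from h import *
from bench import monitor,viewer
n=sys.argv[1]
s=monitor.read_state(); p=np.array(s["ee_pos"]); v=p[:2]-PIV
print(s["time"],p.round(4),np.round(s["joint_positions"],2),"yaw",round(yawof(s),1),"phi",round(np.degrees(np.arctan2(v[1],v[0]))%360,1),"r",np.linalg.norm(v).round(4),np.round(s["ft_force"],1),s["width"])
t=viewer.camera("top"); np.savez(f"pics/top_{n}.npz",**t)
w=viewer.camera("side")
a=cv2.resize(t["color"][90:150,175:255,::-1],(640,480),interpolation=cv2.INTER_CUBIC)
cv2.imwrite(f"pics/p_{n}.png",np.hstack([cv2.resize(a,(400,300)),cv2.resize(w["color"][:,:,::-1],(400,300))]))
E
python3 look.py a
```

```text
4.375 [0.4848 0.0965 0.1277] [ 0.53  0.35 -0.92  1.94  0.33  1.    1.84] yaw 136.9 phi 227.5 r 0.0881 [-0.5  0.1 -0.5] 0.04492923125482834
```

View pics/p_a.png

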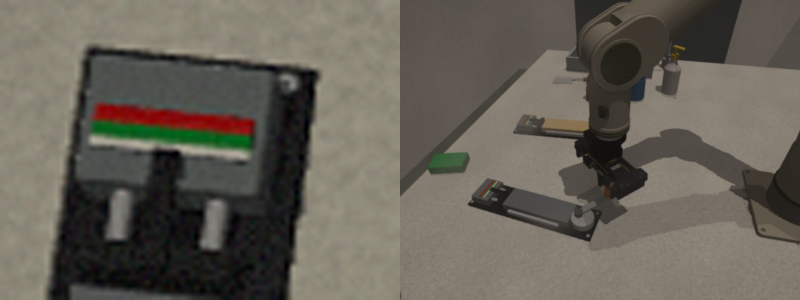

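```bash
cat > arc.py <<'E'
import sys
from h import *
from bench import monitor
s=monitor.read_state()
for ph in map(float,sys.argv[1:]):
    a=np.radians(ph); P=[PIV[0]+.09*np.cos(a),PIV[1]+.09*np.sin(a),.127]
    sh,rv=to(s,P,ph-90); print(ph,sh.round(3),rv.round(3))
E
python3 arc.py 226 220 213 206 199 192 186 180 174
```

```text
226.0 [0.002 0.002 0.001] [-0.     0.     0.003]
220.0 [0.001 0.012 0.001] [-0.     0.     0.019]
213.0 [-0.001  0.022  0.001] [-0.     0.     0.039]
206.0 [-0.004  0.033  0.001] [-0.     0.     0.058]
199.0 [-0.009  0.043  0.001] [-0.     0.     0.078]
192.0 [-0.014  0.052  0.001] [-0.     0.     0.097]
186.0 [-0.02   0.06   0.001] [-0.     0.     0.114]
180.0 [-0.027  0.067  0.001] [-0.    0.    0.13]
174.0 [-0.034  0.073  0.001] [-0.     0.     0.147]
```

Call:
drive_tool(plan=[{"rx": 0, "ry": 0, "rz": 0, "x": 0, "y": 0, "z": 0, "fingers": 0.34}, {"rx": 0, "ry": 0, "rz": 0, "x": 0, "y": 0, "z": 0, "fingers": 0.34}, {"rx": 0, "ry": 0, "rz": 0.003, "x": 0.002, "y": 0.002, "z": 0, "fingers": 0.34}, {"rx": 0, "ry": 0, "rz": 0.019, "x": 0.001, "y": 0.012, "z": 0, "fingers": 0.34}, {"rx": 0, "ry": 0, "rz": 0.039, "x": -0.001, "y": 0.022, "z": 0, "fingers": 0.34}, {"rx": 0, "ry": 0, "rz": 0.058, "x": -0.004, "y": 0.033, "z": 0, "fingers": 0.34}, {"rx": 0, "ry": 0, "rz": 0.078, "x": -0.009, "y": 0.043, "z": 0, "fingers": 0.34}, {"rx": 0, "ry": 0, "rz": 0.097, "x": -0.014, "y": 0.052, "z": 0, "fingers": 0.34}, {"rx": 0, "ry": 0, "rz": 0.114, "x": -0.02, "y": 0.06, "z": 0, "fingers": 0.34}, {"rx": 0, "ry": 0, "rz": 0.13, "x": -0.027, "y": 0.067, "z": 0, "fingers": 0.34}, {"rx": 0, "ry": 0, "rz": 0.147, "x": -0.034, "y": 0.073, "z": 0, "fingers": 0.34}, {"rx": 0, "ry": 0, "rz": 0.147, "x": -0.034, "y": 0.073, "z": 0, "fingers": 0.34}])

```text
time: 5.98
ee_pos: [0.454, 0.1714, 0.1272]
eef_rot: [0.052, 0.999, -0.0, -0.0]
ft_force: [-0.4, 0.1, -0.0]
width: 0.0297
```

```bash
python3 look.py b; python3 arc.py 174 170 166 162 158 154
```

```text
5.975 [0.454  0.1714 0.1272] [ 0.27  0.3  -0.81  1.97  0.26  0.98  0.81] yaw 84.1 phi 173.7 r 0.0909 [-0.4  0.1 -0. ] 0.029718822079178774
174.0 [-0. -0.  0.] [0. 0. 0.]
170.0 [-0.     0.006  0.   ] [0.    0.    0.012]
166.0 [-0.001  0.012  0.   ] [0.    0.    0.023]
162.0 [-0.002  0.018  0.   ] [0.    0.    0.034]
158.0 [-0.004  0.024  0.   ] [0.    0.    0.045]
154.0 [-0.006  0.03   0.   ] [0.    0.    0.056]
```

View pics/p_b.png

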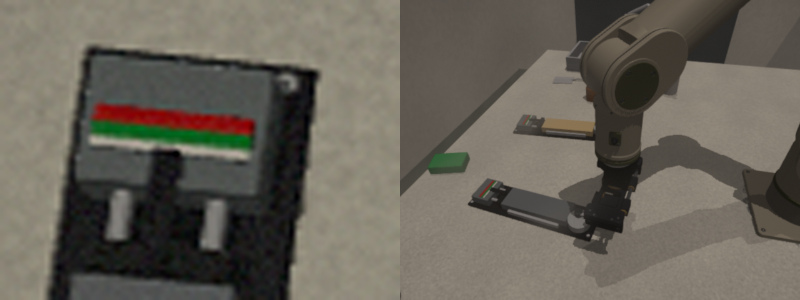

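Call:
drive_tool(plan=[{"rx": 0, "ry": 0, "rz": 0.012, "x": 0, "y": 0.006, "z": 0, "fingers": 0.34}, {"rx": 0, "ry": 0, "rz": 0.023, "x": -0.001, "y": 0.012, "z": 0, "fingers": 0.34}, {"rx": 0, "ry": 0, "rz": 0.034, "x": -0.002, "y": 0.018, "z": 0, "fingers": 0.34}, {"rx": 0, "ry": 0, "rz": 0.045, "x": -0.004, "y": 0.024, "z": 0, "fingers": 0.34}, {"rx": 0, "ry": 0, "rz": 0.056, "x": -0.006, "y": 0.03, "z": 0, "fingers": 0.34}, {"rx": 0, "ry": 0, "rz": 0.056, "x": -0.006, "y": 0.03, "z": 0, "fingers": 0.34}])

```text
time: 6.82
ee_pos: [0.4632, 0.2001, 0.1271]
eef_rot: [0.225, 0.974, -0.0, -0.001]
ft_force: [-3.3, -2.1, -0.3]
width: 0.0295
```

```bash
python3 look.py c; python3 arc.py 154 151 148 145 142 139 136
```

```text
6.825 [0.4632 0.2001 0.1271] [ 0.16  0.33 -0.75  1.92  0.26  0.99  0.41] yaw 64.0 phi 154.5 r 0.0899 [-3.3 -2.1 -0.3] 0.02947393725939525
154.0 [0.    0.001 0.   ] [-0. -0. -0.]
151.0 [0.    0.006 0.   ] [-0.    -0.     0.008]
148.0 [-0.    0.01  0.  ] [-0.    -0.     0.017]
145.0 [-0.001  0.015  0.   ] [-0.    -0.     0.025]
142.0 [-0.002  0.02   0.   ] [-0.    -0.     0.033]
139.0 [-0.003  0.024  0.   ] [-0.    -0.     0.042]
136.0 [-0.004  0.029  0.   ] [-0.   -0.    0.05]
```

View pics/p_c.png

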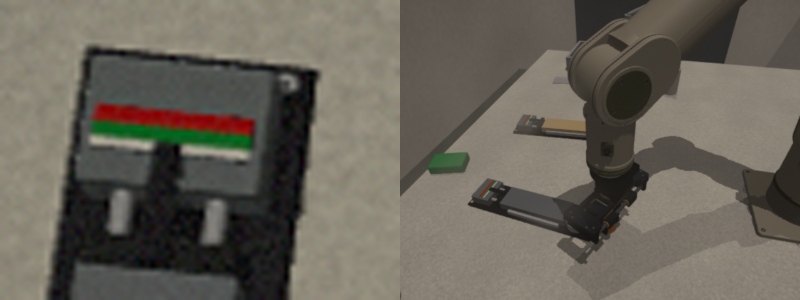

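```bash
cat > ptr.py <<'E'
from h import *
import sys
# pointer displacement: dark area sum in columns 206..211, rows 112..124
ref=None
for n in sys.argv[1:]:
    t=dict(np.load(f"pics/top_{n}.npz")); c=t["color"].astype(float)
    print(n); print(c[110:126,207:211].sum(2).mean(1).round(0).astype(int), c[110:126,207:211,1].mean(1).round(0).astype(int))
E
python3 ptr.py a b c
python3 - <<'E'
from h import *
t=dict(np.load("pics/top_a.npz"))
print(ray(t,(209,120),.034)-ray(t,(209,119),.034))
c=t["color"]
for r in range(108,126): print(r,c[r,200:204].mean(0).round(),c[r,208:210].mean(0).round())
E
```

```text
a
[242 241 159 156 160 173 128 147 269 397  45  51  71  63  71  77] [ 84  82  18  10  15  59  98  96 119 133  14  16  22  21  23  25]
b
[234 246 170 148 164 169 130 146 270 395  35  63  65  66  73  69] [ 81  85  23   7  18  57  98  98 120 132  11  20  22  24  21  21]
c
[239 242 173 159 168 166 130 138 116  64  56  62  68  62  67  81] [83 82 25 12 18 58 99 98 66 19 19 19 23 19 23 25]
[-1.95367430e-03 -6.14469253e-05  0.00000000e+00]
108 [77. 79. 78.] [81. 84. 80.]
109 [77. 82. 78.] [78. 84. 78.]
110 [78. 83. 82.] [80. 86. 80.]
111 [103.  38.  40.] [76. 80. 79.]
112 [131.   7.   7.] [117.  20.  20.]
113 [132.  11.  13.] [134.  10.  12.]
114 [118.  40.  17.] [132.  14.  14.]
115 [  0. 101.  30.] [88. 58. 26.]
116 [ 5. 94. 28.] [ 1. 98. 30.]
117 [ 53. 102.  54.] [12. 96. 32.]
118 [164. 160. 144.] [ 69. 116.  72.]
119 [140. 138. 125.] [136. 128. 121.]
120 [66. 68. 68.] [17. 16. 21.]
121 [76. 78. 77.] [16. 14. 15.]
122 [80. 82. 79.] [25. 20. 22.]
123 [78. 82. 78.] [18. 18. 19.]
124 [78. 82. 79.] [24. 22. 20.]
125 [82. 85. 82.] [20. 22. 22.]
```

Call:
drive_tool(plan=[{"rx": 0, "ry": 0, "rz": 0.008, "x": 0, "y": 0.006, "z": 0, "fingers": 0.34}, {"rx": 0, "ry": 0, "rz": 0.017, "x": 0, "y": 0.01, "z": 0, "fingers": 0.34}, {"rx": 0, "ry": 0, "rz": 0.025, "x": -0.001, "y": 0.015, "z": 0, "fingers": 0.34}, {"rx": 0, "ry": 0, "rz": 0.033, "x": -0.002, "y": 0.02, "z": 0, "fingers": 0.34}, {"rx": 0, "ry": 0, "rz": 0.042, "x": -0.003, "y": 0.024, "z": 0, "fingers": 0.34}, {"rx": 0, "ry": 0, "rz": 0.042, "x": -0.003, "y": 0.024, "z": 0, "fingers": 0.34}])

```text
time: 7.68
ee_pos: [0.4761, 0.2205, 0.1271]
eef_rot: [0.352, 0.936, -0.001, -0.001]
ft_force: [-5.8, -1.5, 0.6]
width: 0.0298
```

```bash
python3 look.py d; python3 ptr.py d;python3 arc.py 139 137 135 132
```

```text
7.675 [0.4761 0.2205 0.1271] [ 0.08  0.36 -0.7   1.87  0.27  1.    0.12] yaw 48.8 phi 139.1 r 0.0903 [-5.8 -1.5  0.6] 0.02984975943666319
d
[236 242 166 148 180 173 122  66  65  60  71  62  50  84  72  86] [82 82 22  7 23 59 93 22 21 21 22 23 15 27 25 28]
139.0 [-0.  0.  0.] [-0. -0. -0.]
137.0 [-0.     0.003  0.   ] [-0.    -0.     0.005]
135.0 [-0.     0.006  0.   ] [-0.    -0.     0.011]
132.0 [-0.001  0.011  0.   ] [-0.    -0.     0.019]
```

View pics/p_d.png

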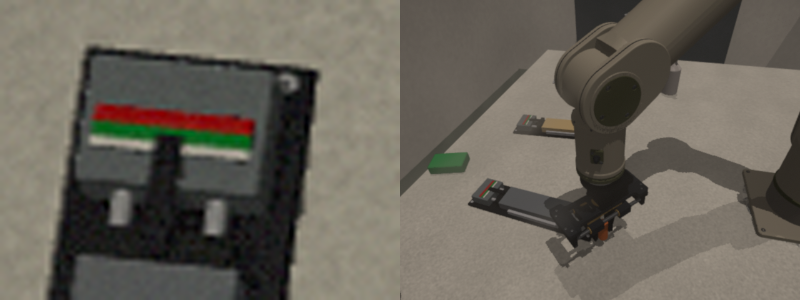

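Call:
drive_tool(plan=[{"rx": 0, "ry": 0, "rz": 0, "x": 0, "y": -0.004, "z": 0, "fingers": 0.5}, {"rx": 0, "ry": 0, "rz": 0, "x": 0, "y": -0.004, "z": 0, "fingers": 0.7}, {"rx": 0, "ry": 0, "rz": 0, "x": 0, "y": -0.004, "z": 0, "fingers": 0.7}, {"rx": 0, "ry": 0, "rz": 0, "x": 0, "y": -0.004, "z": 0, "fingers": 0.7}, {"rx": 0, "ry": 0, "rz": 0, "x": 0, "y": -0.004, "z": -0.04, "fingers": 0.7}, {"rx": 0, "ry": 0, "rz": 0, "x": 0, "y": -0.004, "z": -0.08, "fingers": 0.7}, {"rx": 0, "ry": 0, "rz": 0, "x": 0, "y": -0.004, "z": -0.12, "fingers": 0.7}, {"rx": 0, "ry": 0, "rz": 0, "x": 0, "y": -0.004, "z": -0.12, "fingers": 0.7}, {"rx": 0, "ry": 0, "rz": 0, "x": 0, "y": -0.004, "z": -0.12, "fingers": 0.7}])

```text
time: 8.9
ee_pos: [0.4741, 0.2174, 0.2468]
eef_rot: [0.352, 0.936, -0.0, -0.0]
ft_force: [-0.6, -0.8, 0.2]
width: 0.061
```

```bash
python3 look.py e; python3 ptr.py e
```

```text
8.9 [0.4741 0.2174 0.2468] [ 0.15  0.21 -0.74  1.76  0.15  1.23  0.22] yaw 48.7 phi 141.4 r 0.0898 [-0.6 -0.8  0.2] 0.06097539797864476
e
[232 237 163 154 163 172 121  76  69  51  59  69  64  58  77  75] [80 81 22 12 18 60 91 22 20 18 19 21 23 20 25 24]
```

View pics/p_e.png

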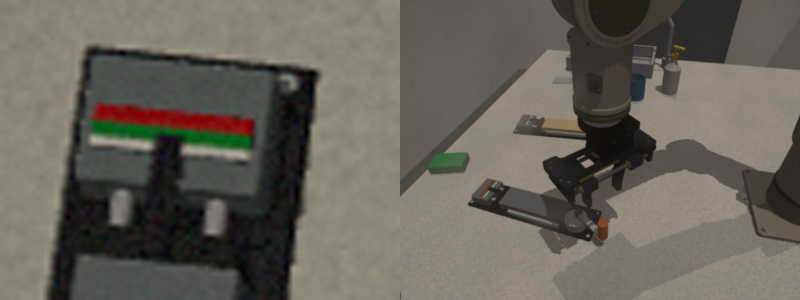

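```bash
python3 -c "
from bench import workorder; print(workorder.close_job())"
```

```text
the job is handed in; nothing more can be done
None
```

The grey stone is clamped and I've handed the job in. No verdict was reported.

- **What I did:** I straddled the grey knob with the gripper half closed and swept the lever about 90° clockwise in three stages, looking at the pointer after each. Then I opened the fingers and lifted clear.
- **Pointer:** In the last top picture, taken after release, the tip sits at about row 117. Green runs from about row 118.4 to 115.5, so it is near the middle. That puts the stop at roughly 5.5 to 6.5 mm, to within about 1 mm, and the tip did not move when I let go.
- **Forces and clearance:** The wrist force readings stayed at about 6 N or less while pushing. After lifting, the force was near zero and the gripper was about 12 cm above where it had pushed.
- **Buff lever:** I never went near it once down at lever height. I did not measure its knob again at the end, and the arm partly hid it in the last side picture.
- **Time:** The job took about 9 s of the 38 s allowed.
- **Failed or disagreed:** The first move call was refused as invalid and nothing moved. The networks' position for the grey knob was about 6 cm off, so I used the positions measured from the top picture, which the wrist camera matched to about 2 mm.

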